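# Loosen the ratchet cheese press and draw out the mould

### The arm

A 6-joint arm with a two-finger parallel gripper is mounted at the origin on the work surface; the furniture and walls round the work are solid. World frame = base frame: x ahead of the robot, y to its left, z up, the work surface at z = 0. Lengths are in mm, angles in rad, forces in N, time in s.
With the tool pointing down it reaches from about 350 to 925 mm from the base axis. Payload 6.4 kg.
Tool frame: the origin (TCP) lies at the very end of the fingers, on their centre line; the grasp point (between the pads) lies 19 mm behind it (arm.pinch_z is the z of the grasp point in the tool frame, in mm); z points along the fingers, y is the line along which they close (so a half turn about z gives the same grasp; the last joint's range is limited). The gripper opens to 94 mm and grips with 3 to 60 N. Pads are 16 mm wide; open, the fingers measure 119 mm over their backs; the gripper's body (75 mm by 177 mm) begins 78 mm behind the grasp point.
Start: joints at [-1.452, 0.245, 1.558, -0, 1.339, -0.174], TCP at [187.617, -622.345, 205.455] pointing down, gripper open.
Joint ranges: [-3.13, 3.13], [-1.02, 2.26], [0.13, 2.54], [-0.95, 4.09], [0.21, 2.88], [-2.74, 2.74]. Speed limits (rad/s): [2.57, 2.57, 3.14, 3.14, 3.14, 3.14].

### API

Orientations are given as [roll, pitch, yaw] about the fixed x, y, z axes, in that order (R = Rz(yaw) Ry(pitch) Rx(roll)).
In Python, from cell import arm gives the robot as it stands.
- The arm moves only by the tool shift_gripper, called after "Request:" as name(argument=value, ...) on one line, values as JSON. Schema: {"type":"object","properties":{"deltas":{"type":"array","items":{"type":"number"},"minItems":7,"maxItems":140},"force":{"type":"number"},"only":{"type":"string"},"quiet":{"type":"boolean"},"lines":{"type":"string"}},"required":["deltas"],"additionalProperties":false}. deltas is one flat list of numbers that holds 1 to 20 rows one after another, with no inner brackets; each row has 7 numbers: a rotation vector rx, ry, rz in rad, then dx, dy, dz in mm, then the finger opening in mm; each row shifts and turns the commanded pose from where the row before left it, along the tool's axes as they then stand; what a row does not reach is not made up. A row lasts 1/8 s, in which the tool goes at most 62.5 mm and 0.188 rad, less where a joint would pass 70% of its speed; a pose out of reach is approached as far as the arm can. The fingers move at their own pace and stop on an object; force is the grip in N (left out, the last holds). Time passes only in rows, so rows that do not move let the fingers close. The tool returns the time, the measured TCP pose, the force, the opening and the grip force at its end. only (a regular expression) keeps the lines of the reply that match it, lines (a string "A,B") keeps lines A to B, and quiet returns only ok. Input that does not fit is refused with a message, and nothing moves.
- arm.state(): the state, without advancing time (a new reading comes with each control period).
- arm.read_camera(name): name is "scene" or "top"; returns a dict with "frame" (384x512x3 uint8, blue, green, red), "z_map" (384x512 float32, mm along the optical axis (not along the pixel's ray), 0 where there is no reading), "mtx" (3x3 intrinsics, pixels), "R" (3x3) and "t" (3): a world point X has camera coordinates R X + t. Camera axes: x right, y down, z forward; pixel columns grow to the right and rows downward; lengths in mm; the calibration is good to about 2 mm. A picture is of the moment at which its call begins.
- arm.finish_job(): hands the job in; it is judged then, once.
The state is a dict: "time_s": time; "joint_pos": joint angles; "dq": joint speeds; "effort": joint torques, N m; "ee_pos": TCP position; "tool_rot": TCP orientation; "force": force on the tool from outside, world axes, zero at the start; "ft_torque": the same for the moment, N m; "opening": finger opening in mm; "grip_force": force on a finger pad.
Only numpy, scipy, OpenCV 4.12 (cv2) and the standard library are available. Lean on these libraries where they do the work, as an engineer would, in place of code of your own. Each camera call takes 0.05 s, during which the arm holds its last target. There are 200 camera calls.

### The job

The cheese press is screwed down into its mould and its ratchet is still set to tighten. Flip the ratchet's direction lever over to the loosening side, work the handle to and fro until the pressing foot stands clear above the mould's rim, then draw the mould by its handle straight out from under the press and leave it standing on the free half of the board, entirely clear of the crossbar. Leave the other things on the worktop where they are.

Things in the scene. Friction and masses are not known exactly. Their poses are not given: they have to be found in the camera images.
- press: Small steel ratchet press on a beech board, fixed. Origin on the worktop under the screw axis, z up. In its axes the board (18 mm thick) spans x -80..80, y -190..85 mm: the arch stands at y = 0, the free half lies to -y. 15 mm columns at x = -62 and 62 mm carry a crossbar along x (156 mm long, 32 mm wide, z 125..143 mm, nuts to 157 mm).
- foot_underside (a point): Centre of the underside of the round steel pressing foot (56 mm across) at the screw's lower end; screwed down it is 73.5 mm above the worktop, inside the mould's mouth, 4.5 mm below its rim. The vertical screw has a right-hand thread: anticlockwise seen from above raises it. Toothed wheel, handle and lever sit on its upper end (top at 210 mm) and rise with it.
- press_screw (a joint): Height of screw and foot in m, 0 = fully down, 12 mm per turn (the toothed wheel has 15 teeth of 24 degrees). Below 0.0045 the foot is still inside the mould's rim and holds the mould captive; above 0.0048 it is clear of the rim. Stays where it is left; there is ample travel upward (over one turn).
- ratchet_handle (a joint): Swing of the ratchet handle about the screw axis in rad: 0 = handle points along the press's +x, + = anticlockwise seen from above; range -3.1 to 3.1. Freewheeling takes about 0.4 N m, driving the screw about 1 N m. Stays where it is left.
- handle_grip (a point): Middle of the handle's round dark-wood grip, 140 mm from the screw axis, on its centreline (169 mm above the worktop with the screw down). The grip is 70 mm long, 22 to 26 mm thick, level, pointing out from the screw; a 16 mm steel bar joins it to the head. It can be pushed from either side; below it, outside the crossbar, it is open down to the board.
- dir_lever (a joint): Direction lever, rad, + = anticlockwise from above, 0 = in line with the handle. At -0.42 (lever to the clockwise side of the handle) the handle drives the screw only clockwise (tighten) and freewheels back; at +0.42 (anticlockwise side) it drives only anticlockwise (loosen). An over-centre spring holds either end; about 3 N at the tab flips it, less than moves the handle.
- lever_tab (a point): Middle of the upright thumb tab at the outer end of the dark steel lever that lies on the handle near the head. The lever turns on a vertical pin 48 mm out from the screw axis along the handle; the tab is 50 mm further out from the pin. Tab: 18 mm long (along the lever), 8 mm thick, from 18 mm below to 10 mm above this point (201 mm above the worktop). Grip top: 182 mm.
- mould: Steel cheese mould: round cup, 84 mm across, 60 mm high, a wooden disc inside 4.5 mm below its rim, about 0.6 kg, loose on the board under the foot. Origin: centre of its underside, z up. A D handle of 10 mm round bar, standing upright, projects along its -y axis (over the free half of the board) from 42 to 122 mm from its centre.
- mould_handle (a point): On the level top bar of the mould's D handle, on the bar's centreline, 92 mm from the mould's centre along its -y axis, 50 mm above its underside (68 mm above the worktop). The bar is 10 mm thick and runs along the mould's y from 42 to 116 mm; pinch it from above, about here: nearer the mould the press's head (37 mm radius, 159 mm up) is in a gripper's way.
- snap_tub: Bystander: round white food tub with a lid, 119 mm across, 51 mm high. Origin: centre of its underside. Leave alone.
- garlic: Bystander: garlic bulb, 60 mm. Origin: centre of its underside. Leave alone.
- spice_a: Bystander: small spice jar with a brown lid, 44 mm across, 105 mm high. Origin: centre of its underside. Leave alone.

How it is judged (in metres and radians):
On the way, in this order (a step that is already met when the one before it is completed fails the run):
1. the direction lever is flipped to the loosening side (value of joint dir_lever above 0.25 rad), for 0.2 s.
2. the ratchet handle has raised the foot clear of the mould's rim (value of joint press_screw above 0.0048 m), for 0.2 s.
At the end, for the whole second after the job is handed in: The foot is raised above the mould's rim (screw raised more than 4.6 mm); the mould stands upright (within 0.08 rad), at rest, flat on the board's free half, its centre 60 to 160 mm from the screw axis along the press's -y axis and within 50 mm of the board's centreline; it is released (value of joint press_screw above 0.0046 m and y of mould in the frame of press between -0.16 and -0.06 m and x of mould in the frame of press between -0.05 and 0.05 m and z of mould in the frame of press between 0.015 and 0.021 m and angle between mould's own z axis and vertical below 0.08 rad and linear speed of mould below 0.01 m/s); the robot touches nothing.
It fails at once if a bystander (food tub, garlic or spice jar) is pushed more than 30 mm (distance of any of snap_tub, garlic, spice_a from where it was at the start of the episode above 0.03 m).
It fails at once if the mould is tipped (angle between mould's own z axis and vertical above 0.35 rad).
It also fails if it takes over 72 s, if anything falls off the work surface, if the arm or the gripper's body presses on something with over 40 N, if the wrist force passes 120 N, or if a joint passes its speed limit or range.

## Working session

There is one attempt and no reset: what is moved stays moved. The work goes in short steps, Python scripts to look and compute and a tool call to move; the robot and the scene stay as the last step left them, time stands still between calls to the robot, and variables do not carry over. Pictures are saved under pics/ and viewed, at most 10 in all, crops included, and the job is handed in when it is done.

```bash
ls; mkdir -p pics
```

Run:
```python
from cell import arm
import cv2,numpy as np
a=arm.read_camera("scene");b=arm.read_camera("top")
np.savez("/tmp/v.npz",**{k+n:c[k] for n,c in (("s",a),("t",b)) for k in c})
cv2.imwrite("pics/s.png",cv2.resize(a["frame"],(800,600)));cv2.imwrite("pics/t.png",cv2.resize(b["frame"],(800,600)))
print(arm.state())
for c in(a,b): print(c["mtx"],-c["R"].T@c["t"],c["R"])
```

```text
cell.py
pics
{'time_s': 0.1, 'joint_pos': array([-1.45211466e+00,  2.45741491e-01,  1.55885459e+00,  3.82304610e-05,
        1.33869666e+00, -1.74105581e-01]), 'dq': array([ 0.00169731, -0.002436  , -0.0020877 , -0.00168049,  0.00046898,
       -0.00079818]), 'effort': array([-1.55817752e-04, -4.16914058e+01, -3.15526915e+01,  6.86599477e-02,
        3.10140685e-02, -5.70788916e-05]), 'ee_pos': array([ 187.55358414, -621.80589567,  204.47747526]), 'tool_rot': array([-3.13992471e+00, -3.31129486e-04,  2.92778142e-01]), 'force': array([-0.19664428,  0.59757471, -0.13103522]), 'ft_torque': array([ 0.01232301,  0.00122876, -0.02585483]), 'grip_force': 0.0, 'opening': 94.20957593403514}
[[469.42219946   0.         253.93933354]
 [  0.         469.42219946 199.07743224]
 [  0.           0.           1.        ]] [-358.26090988  789.74392209  867.40789372] [[-0.68689172 -0.72638948  0.02319671]
 [-0.41257405  0.36346645 -0.83526929]
 [ 0.5982996  -0.58330992 -0.54935155]]
[[486.95135249   0.         251.44618141]
 [  0.         486.95135249 190.87509075]
 [  0.           0.           1.        ]] [ 305.75275386   37.55097249 1490.13148927] [[ 1.00686321e-03 -9.99999482e-01 -1.51426157e-04]
 [-9.94974384e-01 -9.86642083e-04 -1.00124932e-01]
 [ 1.00124731e-01  2.51477258e-04 -9.94974861e-01]]
```

View pics/s.png

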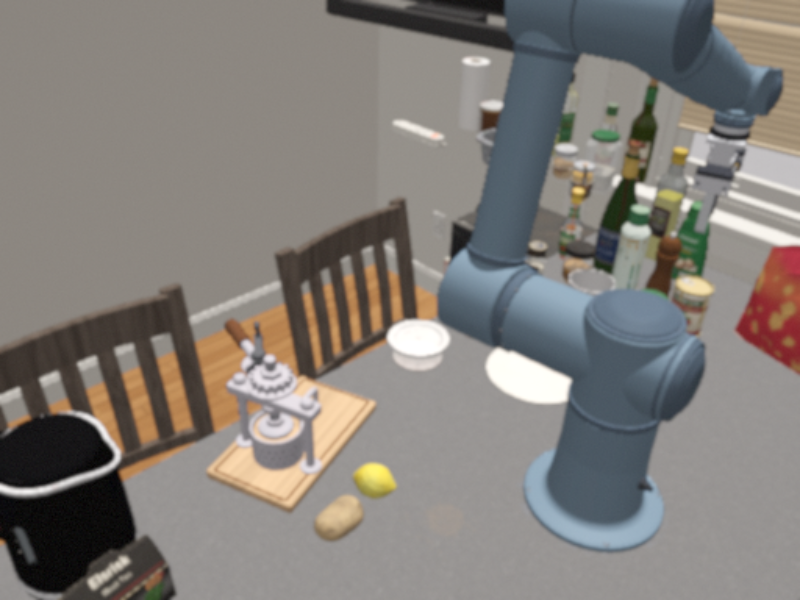

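View pics/t.png

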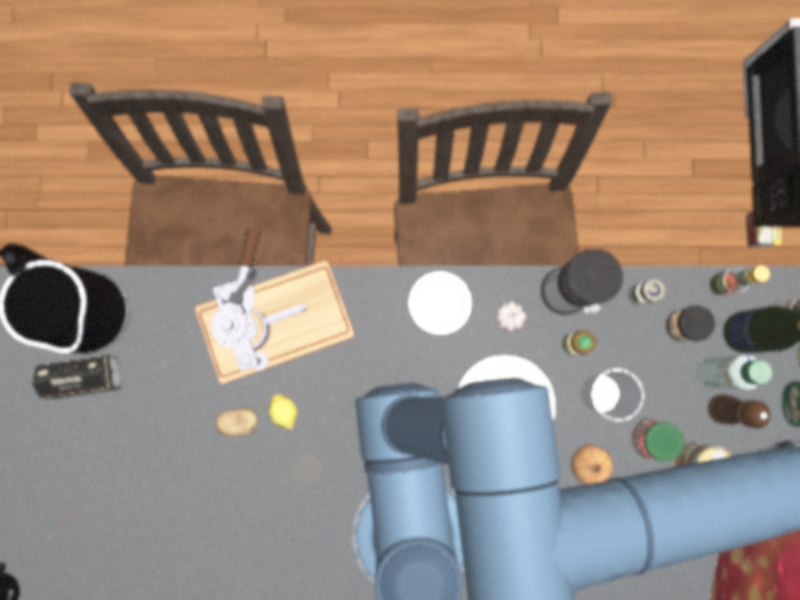

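The scene shows the press at about (275,400) and the handle grip at (238,330). In the top view the screw is at about (233,325), the grip at (250,240) pointing away from the robot, and the free half of the board lies to the right (world -y). Next I'll measure the board and look closer.

Create h.py:
```python
import numpy as np,cv2
def ray(c,uv):
    d=np.linalg.inv(c["mtx"])@np.array([uv[0],uv[1],1.]); return -c["R"].T@c["t"], c["R"].T@d
def onz(c,uv,z):
    o,d=ray(c,uv); return o+d*(z-o[2])/d[2]
def proj(c,X):
    p=c["mtx"]@(c["R"]@np.asarray(X,float)+c["t"]); return p[:2]/p[2]
def load():
    v=np.load("/tmp/v.npz"); return [{k:v[k+n] for k in("frame","z_map","mtx","R","t")} for n in "st"]
```

Run:
```python
from h import *
s,t=load()
hsv=cv2.cvtColor(t["frame"],cv2.COLOR_BGR2HSV)
m=cv2.inRange(hsv,(8,60,150),(28,200,255)); m[:166]=0; m[250:]=0;m[:,:115]=0;m[:,235:]=0
n,l,st,ce=cv2.connectedComponentsWithStats(m); i=1+np.argmax(st[1:,4]); 
pts=cv2.findNonZero((l==i).astype(np.uint8)); W=np.array([onz(t,p,18)[:2] for p in pts[:,0]],np.float32)
r=cv2.minAreaRect(W); print(r, cv2.boxPoints(r))
a=cv2.resize(t["frame"][140:250,120:235],None,fx=5,fy=5,interpolation=cv2.INTER_CUBIC)
cv2.imwrite("pics/c1.png",a)
b=cv2.resize(s["frame"][200:325,125:250],None,fx=4.8,fy=4.8,interpolation=cv2.INTER_CUBIC)
cv2.imwrite("pics/c2.png",b)
```

```text
((440.665771484375, 192.60205078125), (167.88902282714844, 251.37989807128906), 19.838207244873047) [[319.04816  282.34503 ]
 [404.3578    45.883354]
 [562.2834   102.85907 ]
 [476.97375  339.32074 ]]
```

View pics/c1.png

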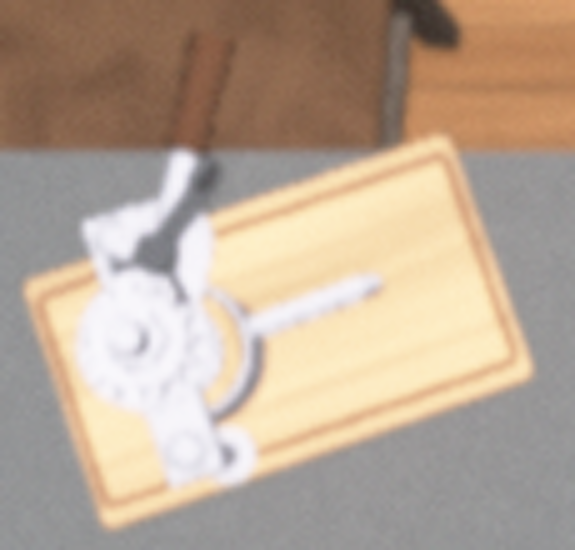

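View pics/c2.png

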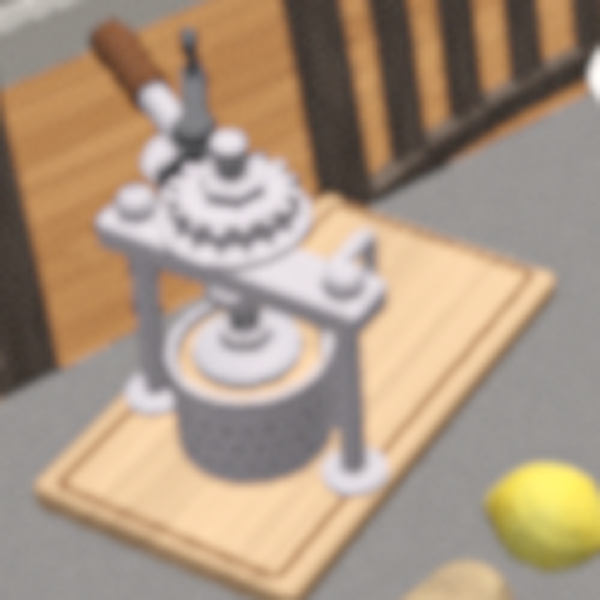

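The top crop shows the board corners at (25,285), (450,135), (533,375), (105,527), the screw top at (132,342), the grip centre at about (203,90), the tab at about (205,175), and the mould's D handle from (245,330) to (378,285). The lever lies to the clockwise side of the handle, as stated.

Run:
```python
from h import *
s,t=load()
f=lambda p,z:onz(t,(p[0]/5+120-.4,p[1]/5+140-.4),z)
g=lambda p:(p[0]/4.8+125-.4,p[1]/4.8+200-.4)
def tri(a,b):
    A=[];B=[]
    for c,uv in((t,(a[0]/5+119.6,a[1]/5+139.6)),(s,g(b))):
        o,d=ray(c,uv);d/=np.linalg.norm(d);P=np.eye(3)-np.outer(d,d);A.append(P);B.append(P@o)
    return np.linalg.lstsq(np.vstack(A),np.hstack(B),rcond=None)[0]
C=np.array([f(p,18) for p in((25,285),(450,135),(533,375),(105,527))])[:,:2];print(C)
TL,TR,BR,BL=C
print("len",np.linalg.norm(TR-TL),np.linalg.norm(BR-BL),np.linalg.norm(TL-BL),np.linalg.norm(TR-BR))
v=(TL+BL-TR-BR); th=np.arctan2(v[1],v[0])-np.pi/2
w=(TL+TR-BL-BR); print("yaw",th,np.arctan2(w[1],w[0]))
u=v/np.linalg.norm(v)
c=C.mean(0); print("origin from board",c+u*52.5)
print("screw top 207:",f((132,342),207),tri((132,340),(231,140)))
hd=f((203,90),169);print("grip",hd,tri((203,90),(128,62)))
print("tab",f((207,172),203),tri((207,165),(189,35)))
print("mould h near,tip",f((250,328),68),f((376,285),68))
# bystanders
for n,p,z in(("tub",(440,302),51),("garlic",(512,316),40),("greenjar",(581,342),60)): print(n,onz(t,(p[0]*.64,p[1]*.64),z))
print("table edge",f((300,150),0))
O=c+u*52.5
for n,P in (("grip",(*O,169)),("col",(*O,210))): print(proj(t,P))
```

```text
[[436.04960545 422.87805306]
 [528.2725569  165.78733844]
 [381.72071311 114.18546227]
 [290.10122431 370.84236695]]
len 273.13130233560844 272.51953590104904 154.9472251651608 155.3711573763011
yaw 0.3436472474639878 0.34051478168357013
origin from board [391.34755033 317.85373979]
screw top 207: [389.17651915 316.11093499 207.        ] [391.03940159 316.81717541 209.01615827]
grip [530.27606737 288.51443563 169.        ] [530.83663016 289.19170433 168.8597981 ]
tab [480.25384103 279.04820778 203.        ] [483.94951708 278.97512312 205.81953091]
mould h near,tip [406.48932742 277.40223393  68.        ] [431.82862399 203.96935177  68.        ]
tub [443.48613846 -51.61353663  51.        ]
garlic [ 417.79953754 -189.74609172   40.        ]
greenjar [ 367.41827491 -315.48392549   60.        ]
table edge [521.54077576 259.94342342   0.        ]
[148.3920437  208.11246755]
[145.11131249 207.1019598 ]
```

The measurements agree with the given sizes: board 273 x 155 mm and grip radius 142 mm. The press origin is about (391,317) with yaw 0.342, the handle's world angle is -0.20, and the tab is at about (479,279). First I'll lift, close the fingers and turn to yaw -0.20, then transit.

Request:
shift_gripper(deltas=[0,0,0.1648,0,0,-60,0,0,0,0.1648,0,0,-60,0,0,0,0.1648,0,0,-60,0,0,0,0,0,0,-60,0,0,0,0,22,-56,0,0,0,0,0,22,-56,0,0,0,0,0,22,-56,0,0,0,0,0,22,-56,0,0,0,0,0,22,-56,0,0,0,0,0,22,-56,0,0,0,0,0,22,-56,0,0,0,0,0,22,-56,0,0,0,0,0,0,0,0,0], force=10)

```text
time_s: 1.72
ee_pos: [451.0, -215.6, 445.3]
tool_rot: [-3.141, 0.0, -0.195]
force: [-0.8, -0.0, -0.4]
opening: 0.5
grip_force: 0.0
```

Request:
shift_gripper(deltas=[0,0,0,-9,-56,0,0,0,0,0,-9,-56,0,0,0,0,0,-9,-56,0,0,0,0,0,-9,-56,0,0,0,0,0,-9,-56,0,0,0,0,0,-9,-56,0,0,0,0,0,-9,-56,0,0,0,0,0,-9,-56,0,0,0,0,0,0,0,0,0,0,0,0,0,0,0,0])

```text
time_s: 2.98
ee_pos: [469.3, 233.6, 445.1]
tool_rot: [3.141, 0.0, -0.203]
force: [0.5, -0.3, 0.3]
opening: 0.5
grip_force: 0.0
```

Request:
shift_gripper(deltas=[0,0,0,0,0,60,0,0,0,0,0,0,60,0,0,0,0,0,0,60,0,0,0,0,0,0,50,0,0,0,0,0,0,24,0,0,0,0,0,0,0,0])

```text
time_s: 3.72
ee_pos: [468.0, 232.5, 189.5]
tool_rot: [3.139, 0.004, -0.204]
force: [-0.1, -0.8, 1.2]
opening: 0.5
grip_force: 0.0
```

Request:
shift_gripper(deltas=[0,0,0,0,-15,0,0,0,0,0,0,-8,0,0,0,0,0,0,-8,0,0,0,0,0,0,-8,0,0,0,0,0,0,-7,0,0,0,0,0,0,-7,0,0,0,0,0,0,-7,0,0,0,0,0,0,-2,0,0,0,0,0,0,0,0,0])

```text
time_s: 4.85
ee_pos: [481.2, 295.7, 191.4]
tool_rot: [-3.141, 0.0, -0.201]
force: [-0.7, 0.7, 0.2]
opening: 0.3
grip_force: 0.0
```

Request:
shift_gripper(deltas=[0,0,0,0,15,0,0,0,0,0,0,20,0,0,0,0,0,0,20,0,0,0,0,0,0,0,-50,0,0,0,0,0,60,-60,0,0,0,0,0,60,-30,0,0,0,0,0,60,0,0,0,0,0,0,60,0,0,0,0,0,0,0,0,0])

```text
time_s: 5.98
ee_pos: [425.3, 22.0, 313.7]
tool_rot: [3.141, -0.001, -0.21]
force: [0.2, -0.7, -0.3]
opening: 0.4
grip_force: 0.0
```

Run:
```python
from cell import arm
from h import *
a=arm.read_camera("scene");b=arm.read_camera("top")
np.savez("/tmp/v.npz",**{k+n:c[k] for n,c in (("s",a),("t",b)) for k in c})
x=cv2.resize(b["frame"][140:250,120:235],(400,383),interpolation=cv2.INTER_CUBIC)
y=cv2.resize(a["frame"][200:320,125:250],(400,383),interpolation=cv2.INTER_CUBIC)
cv2.imwrite("pics/d.png",np.hstack([x,y]))
```

```text
(no output)
```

View pics/d.png

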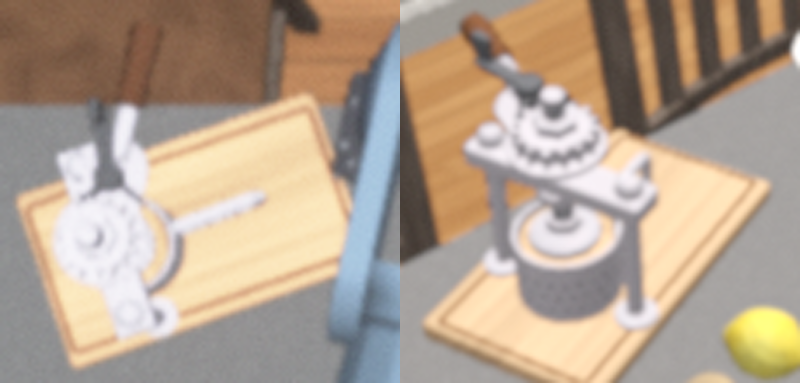

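The lever now lies on the anticlockwise side of the handle: tab at (95,105), left of the bar, in the left panel. The handle has hardly moved, with its grip at (145,62). Next I'll straddle the grip.

Request:
shift_gripper(deltas=[0,0,0,9,-56,0,60,0,0,0,9,-56,0,60,0,0,0,9,-56,0,60,0,0,0,9,-56,0,60,0,0,0,9,-56,0,60,0,0,0,0,0,0,60,0,0,0,0,0,40,60,0,0,0,0,0,0,60])

```text
time_s: 7.08
ee_pos: [523.9, 291.1, 270.1]
tool_rot: [3.138, 0.006, -0.2]
force: [0.3, -0.1, -0.5]
opening: 59.8
grip_force: 0.0
```

Request:
shift_gripper(deltas=[0,0,0,5,3,40,60,0,0,0,0,0,40,60,0,0,0,0,0,39,60,0,0,0,0,0,0,32,0,0,0,0,0,0,32,0,0,0,0,0,0,32])

```text
time_s: 7.82
ee_pos: [532.2, 287.8, 157.5]
tool_rot: [-3.139, -0.004, -0.202]
force: [0.3, 0.2, -0.1]
opening: 33.9
grip_force: 0.0
```

Request:
shift_gripper(deltas=[0,0,-0.1,-0.7,-13.98,0,32,0,0,-0.1,-0.7,-13.98,0,32,0,0,-0.1,-0.7,-13.98,0,32,0,0,0,0,0,0,32])

```text
time_s: 8.32
ee_pos: [534.5, 329.1, 156.8]
tool_rot: [3.141, -0.004, 0.098]
force: [1.5, -3.2, 0.9]
opening: 32.1
grip_force: 1.5
```

Request:
shift_gripper(deltas=[0,0,-0.15,-1.62,-21.5,2,32,0,0,-0.15,-1.62,-21.5,2,32,0,0,-0.15,-1.62,-21.5,0,32,0,0,-0.15,-1.62,-21.5,0,32,0,0,-0.15,-1.62,-21.5,0,32,0,0,-0.15,-1.62,-21.5,0,32,0,0,0,0,0,0,32])

```text
time_s: 9.2
ee_pos: [468.7, 436.9, 152.9]
tool_rot: [3.14, -0.004, 0.997]
force: [1.8, -0.6, 0.6]
opening: 31.9
grip_force: 0.9
```

Request:
shift_gripper(deltas=[0,0,-0.15,-1.55,-21.4,0,32,0,0,-0.15,-1.55,-21.4,0,32,0,0,-0.15,-1.55,-21.4,0,32,0,0,-0.15,-1.55,-21.4,0,32,0,0,-0.15,-1.55,-21.4,0,32,0,0,-0.15,-1.55,-21.4,0,32,0,0,0,0,0,0,32])

```text
time_s: 10.07
ee_pos: [344.6, 452.1, 152.3]
tool_rot: [3.139, -0.002, 1.895]
force: [2.4, 1.9, 1.6]
opening: 32.3
grip_force: 1.3
```

Run:
```python
from cell import arm
print(arm.state()["joint_pos"])
```

```text
[7.19608011e-01 1.07837248e-01 1.81560264e+00 9.17894862e-04
 1.21449421e+00 3.95484913e-01]
```

Request:
shift_gripper(deltas=[0,0,-0.15,-1.6,-21.4,0,32,0,0,-0.15,-1.6,-21.4,0,32,0,0,-0.15,-1.6,-21.4,0,32,0,0,-0.15,-1.6,-21.4,0,32,0,0,-0.15,-1.6,-21.4,0,32,0,0,-0.15,-1.6,-21.4,0,32,0,0,-0.13,-1.2,-18.5,0,32,0,0,0,0,0,0,32,0,0,0,0,0,0,32])

```text
time_s: 11.2
ee_pos: [250.4, 346.5, 150.6]
tool_rot: [3.142, -0.001, 2.924]
force: [1.1, 3.3, 0.8]
opening: 31.9
grip_force: 1.6
```

Run:
```python
from cell import arm
from h import *
a=arm.read_camera("scene");b=arm.read_camera("top")
x=cv2.resize(b["frame"][140:270,120:250],(400,400),interpolation=cv2.INTER_CUBIC)
y=cv2.resize(a["frame"][200:330,125:255],(400,400),interpolation=cv2.INTER_CUBIC)
cv2.imwrite("pics/e.png",np.hstack([x,y]))
```

```text
(no output)
```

View pics/e.png

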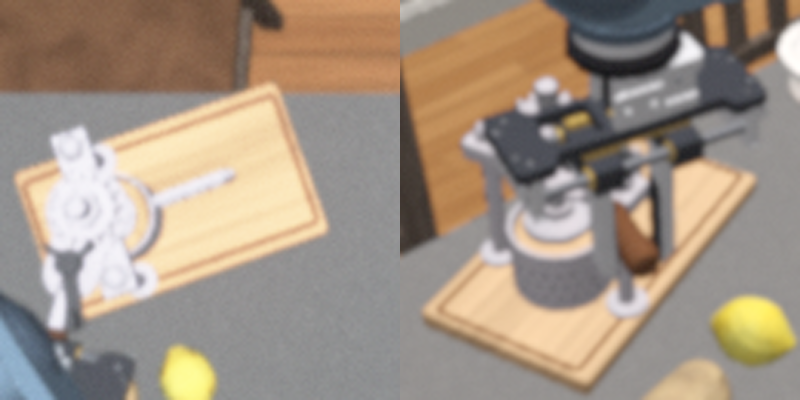

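The handle has swung round to about (65,300) in the left panel, pointing towards the robot. I'll retreat upward, turn for the mould handle, and check the screw's rise.

Request:
shift_gripper(deltas=[0,0,0,0,0,0,50,0,0,0,0,0,0,50,0,0,0,0,0,-50,50,0,0,0,0,0,-50,50,0,0,0.1685,0,0,-50,50,0,0,0.1685,0,0,0,50,0,0,0.1685,0,0,0,50,0,0,0.1685,0,0,0,50,0,0,0.1685,0,0,0,50,0,0,0.1685,0,0,0,50,0,0,0,-42,31,0,50,0,0,0,-42,31,0,50,0,0,0,-42,31,0,50,0,0,0,-42,31,0,50,0,0,0,0,0,0,50,0,0,0,0,0,0,50])

```text
time_s: 13.3
ee_pos: [423.1, 230.4, 299.9]
tool_rot: [-3.14, -0.0, 1.917]
force: [0.3, -1.3, -0.5]
opening: 50.2
grip_force: 0.0
```

Run:
```python
from cell import arm
from h import *
s0,_=load()
a=arm.read_camera("scene");b=arm.read_camera("top")
O=np.array([391.2,317.3])
print("px per mm",[proj(a,(*O,z+1))-proj(a,(*O,z)) for z in(78,200)],proj(a,(*O,210)),proj(a,(*O,78)))
g0=cv2.cvtColor(s0["frame"],cv2.COLOR_BGR2GRAY);g1=cv2.cvtColor(a["frame"],cv2.COLOR_BGR2GRAY)
up=lambda g:cv2.resize(g,None,fx=4,fy=4,interpolation=cv2.INTER_CUBIC)
def match(cx,cy,w,h,n):
    T=up(g0[cy-h:cy+h,cx-w:cx+w]);S=up(g1[cy-h-8:cy+h+8,cx-w-8:cx+w+8])
    r=cv2.matchTemplate(S,T,cv2.TM_CCOEFF_NORMED);_,v,_,p=cv2.minMaxLoc(r);print(n,v,(p[0]-32)/4,(p[1]-32)/4)
match(173,231,5,5,"knob");match(176,271,11,8,"foot");match(152,243,6,5,"nut(fixed)")
x=cv2.resize(b["frame"][140:270,120:250],(400,400),interpolation=cv2.INTER_CUBIC)
y=cv2.resize(a["frame"][200:330,125:255],(400,400),interpolation=cv2.INTER_CUBIC)
cv2.imwrite("pics/f.png",np.hstack([x,y]))
```

```text
px per mm [array([-0.02715441, -0.30450701]), array([-0.03059523, -0.34309196])] [173.10039046 228.57476556] [176.9224863  271.43538654]
knob 0.9529505372047424 -0.25 -2.0
foot 0.7889072299003601 -0.25 -0.75
nut(fixed) 0.9610522389411926 0.0 0.0
```

View pics/f.png

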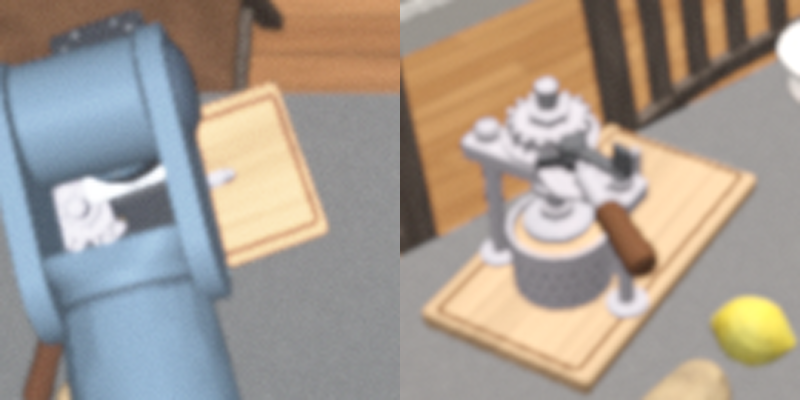

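The lever is still on the anticlockwise side and the knob has risen about 2 px, or roughly 5.8 mm. I'll refine that number before pulling.

Run:
```python
from cell import arm
from h import *
s0,_=load();g0=cv2.cvtColor(s0["frame"],cv2.COLOR_BGR2GRAY)
G=[cv2.cvtColor(arm.read_camera("scene")["frame"],cv2.COLOR_BGR2GRAY).astype(np.float32) for _ in range(6)];g1=np.mean(G,0).astype(np.uint8)
up=lambda g:cv2.resize(g,None,fx=16,fy=16,interpolation=cv2.INTER_CUBIC)
for cx,cy,w,h in((173,230,5,5),(173,229,4,4),(173,231,6,5),(176,268,9,5),(176,270,11,4),(152,243,6,5)):
    T=up(g0[cy-h:cy+h,cx-w:cx+w]);S=up(g1[cy-h-5:cy+h+5,cx-w-5:cx+w+5])
    r=cv2.matchTemplate(S,T,cv2.TM_CCOEFF_NORMED);_,v,_,p=cv2.minMaxLoc(r);print(round(v,3),(p[0]-80)/16,(p[1]-80)/16)
```

```text
0.948 -0.25 -2.0
0.975 -0.25 -1.9375
0.916 -0.25 -2.0625
0.774 -0.1875 -0.25
0.93 -0.1875 -1.4375
0.962 -0.125 0.0625
```

Averaged over frames, the knob rise is about 6.0 mm, so the foot is clear. Now the mould handle.

Request:
shift_gripper(deltas=[0,0,0,0,0,50,50,0,0,0,0,0,50,50,0,0,0,0,0,50,50,0,0,0,0,0,50,50,0,0,0,0,0,30,50,0,0,0,0,0,20,50,0,0,0,0,0,0,50,0,0,0,0,0,0,50])

```text
time_s: 14.7
ee_pos: [424.5, 230.6, 51.6]
tool_rot: [3.14, 0.0, 1.918]
force: [0.7, 0.5, -0.5]
opening: 49.9
grip_force: 0.0
```

Request:
shift_gripper(deltas=[0,0,0,0,0,0,30,0,0,0,0,0,0,5,0,0,0,0,0,0,5,0,0,0,0,0,0,5,0,0,0,0,0,0,5,0,0,0,0,0,0,5], force=20)

```text
time_s: 15.45
ee_pos: [423.7, 230.3, 50.7]
tool_rot: [-3.141, 0.0, 1.918]
force: [-1.1, 0.5, 1.9]
opening: 9.1
grip_force: 20.0
```

Request:
shift_gripper(deltas=[0,0,0,-4,0,0,5,0,0,0,-8,0,0,5,0,0,0,-8,0,0,5,0,0,0,0,0,0,5])

```text
time_s: 15.95
ee_pos: [431.1, 210.4, 50.7]
tool_rot: [3.142, 0.001, 1.917]
force: [-0.2, -2.0, 1.2]
opening: 9.4
grip_force: 20.0
```

Request:
shift_gripper(deltas=[0,0,0,-10,0,0,5,0,0,0,-12,0,0,5,0,0,0,-12,0,0,5,0,0,0,-12,0,0,5,0,0,0,-12,0,0,5,0,0,0,-12,0,0,5,0,0,0,-10,0,0,5,0,0,0,-5,0,0,5,0,0,0,0,0,0,5,0,0,0,0,0,0,5])

```text
time_s: 17.2
ee_pos: [459.9, 131.1, 50.7]
tool_rot: [3.141, 0.002, 1.918]
force: [-0.1, -2.8, -0.9]
opening: 9.3
grip_force: 20.0
```

Pulled 105 mm with little force. Now I'll release, go straight up, and look.

Request:
shift_gripper(deltas=[0,0,0,0,0,0,40,0,0,0,0,0,0,40,0,0,0,0,0,0,40,0,0,0,0,0,0,40,0,0,0,0,0,-30,40,0,0,0,0,0,-50,40,0,0,0,0,0,-50,40,0,0,0,0,0,-50,40,0,0,0,-60,0,-30,40,0,0,0,-60,0,0,40,0,0,0,-60,0,0,40,0,0,0,-60,0,0,40,0,0,0,0,0,0,40,0,0,0,0,0,0,40])

```text
time_s: 18.95
ee_pos: [539.3, -89.9, 258.2]
tool_rot: [-3.141, -0.001, 1.917]
force: [0.2, -0.3, 0.1]
opening: 39.8
grip_force: 0.0
```

Run:
```python
from cell import arm
from h import *
a=arm.read_camera("scene");b=arm.read_camera("top")
O=np.array([391.2,317.3]);e=np.array([.3354,-.942])
for d in(85,105,125): print(d,(proj(b,(*(O+d*e),78))-[120,140])*400/130,(proj(a,(*(O+d*e),78))-[125,200])*400/130)
x=cv2.resize(b["frame"][140:270,120:250],(400,400),interpolation=cv2.INTER_CUBIC)
y=cv2.resize(a["frame"][200:330,125:255],(400,400),interpolation=cv2.INTER_CUBIC)
cv2.imwrite("pics/g.png",np.hstack([x,y]))
```

```text
85 [193.58500365 185.9539957 ] [217.75462821 159.85378049]
105 [213.61018082 178.90333463] [230.53078899 146.64708326]
125 [233.61651966 171.85930635] [243.00060817 133.75705088]
```

View pics/g.png

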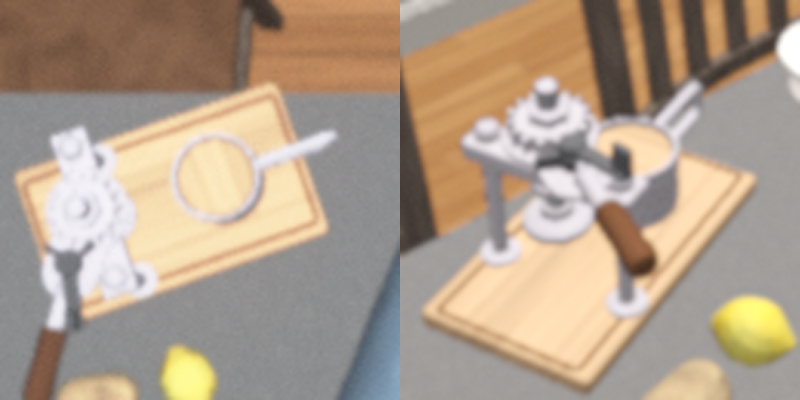

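The mould stands upright, its centre at about (217,178) in the left panel. That is about 107 mm out on the board's centreline and clear of the crossbar. The arm touches nothing.

```bash
python3 -c "
from cell import arm
print(arm.finish_job())"
```

```text
the job is handed in; nothing more can be done
None
```

The job is handed in but no verdict was returned: lever flipped to loosen, foot raised about 6 mm (camera estimate), and the mould stands released about 107 mm out on the board's free half, clear of the crossbar.

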